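Put a carton away in the drop-front stock cabinet

TASK

Put the long, low carton that lies beside the stock cabinet away in it: pull the cabinet's front flap down by its hoop handle until it lies level, slide the carton in over it, flat as it lies now, next to the carton already in there, and push the flap back up fully shut. Do not shift the carton that is already inside, and leave everything else on the bench where it is.

Things in the scene. Friction and masses are not known exactly. Their poses are not given: they have to be found in the camera images.
- cabinet: Small grey steel cabinet fixed to the bench, 200 deep (x) x 232 wide (y) x 170 high. Origin: centre of its underside; its open front faces its -x, at x = -100. One compartment: floor 60 above the bench, ceiling 165 (5 thick roof above, grey rim with a clear pane to look in), inside y -110 to +110, back wall at x = +94. Below the compartment is a closed plinth.
- flap (a joint): The cabinet's front flap: grey panel 228 wide, 105 high, 10 thick, hinged along its lower edge. 0 = shut (upright), 1.571 = pulled down, level, a loading shelf in front of the cabinet; its inner face then lies 2 above the compartment floor, its underside 52 above the bench. Stiff hinge: stays where it is left, about 5 N at the handle moves it. Starts shut or ajar.
- flap_hinge (a point): Middle of the flap's hinge line (along the cabinet's y), at the front of the cabinet, 62 above the bench, on the flap's inner face.
- flap_bar (a point): Middle of the flap's hoop handle: a round steel bar, 10 thick, 110 long along the cabinet's y, on two legs standing out from the flap's free edge in its plane. It is 157 from the hinge line, 47 beyond the flap's edge (open gap between), 5 outside the inner face's plane. Shut: 219 above the bench, over the roof; flap level: 57 above the bench. Turns with the flap.
- long_carton: The carton to put away: brown cardboard, 115 long (x) x 54 wide (y) x 50 high, about 250 g, lying flat on the bench to the left or right of the cabinet. Told apart from the square one by being long and low. Origin: centre of its underside.
- stock_carton: Brown carton already in the compartment, on its left side (the cabinet's +y), 90 (x) x 50 (y) x 60 high, loose. Origin: centre of its underside. Leave it where it is.
- square_carton: Brown carton, 68 x 68 x 74 high, on the bench on the other side; not wanted. Origin: centre of its underside.
- filter_can: White steel filter can, 76 across, 97 high, bystander. Origin: centre of its underside.
- junction_box: Die-cast aluminium junction box, 110 x 80 x 45 with two glands at one end, bystander. Origin: centre of its underside.
- tape_roll: Empty roll of tape lying flat, 90 across, 24 high, bystander. Origin: centre of its underside.
- spanner: Steel spanner lying on the bench, bystander. Origin: at its middle, underside.
- oil_bottle: Grey plastic bottle, 56 across, 150 high, bystander. Origin: centre of its underside.
Not all that is in view belongs to the job. What is shaped like the long_carton but green or purple is not meant.

How it is judged:
On the way:
1. the flap has been pulled right down, level (above 1.42 rad) (value of joint flap above 1.42 rad), for 0.2 s.
At the end, for the whole second after the job is handed in: The flap is shut (below 0.06 rad) with the long carton at rest behind it on the compartment floor (origin 50 to 75 mm above the bench), the right way up (within 0.12 rad), and the carton that was already inside is within 25 mm of where it was (value of joint flap below 0.06 rad and x of long_carton in the frame of cabinet between -0.075 and 0.08 m and y of long_carton in the frame of cabinet between -0.1 and 0.08 m and z of long_carton in the frame of cabinet between 0.05 and 0.075 m and angle between long_carton's own z axis and vertical below 0.12 rad and linear speed of long_carton below 0.02 m/s and distance of stock_carton from where it was at the start of the episode below 0.025 m); the robot touches nothing.
It fails at once if the carton already inside is shifted by more than 25 mm (distance of stock_carton from where it was at the start of the episode above 0.025 m).
It fails at once if a bystander on the bench is shifted by more than 30 mm (distance of any of square_carton, filter_can, junction_box, tape_roll, spanner, oil_bottle from where it was at the start of the episode above 0.03 m).
It also fails if it takes over 72 s, if anything falls off the work surface, if the arm or the gripper's body presses on something with over 40 N, if the wrist force passes 120 N, or if a joint passes its speed limit or range.

ROBOT

A 6-joint arm with a two-finger parallel gripper is mounted at the origin on the work surface. World frame = base frame: x ahead of the robot, y to its left, z up, the work surface at z = 0. Lengths are in m, angles in rad, forces in N, time in s.
With the tool pointing down it reaches from about 0.2 to 0.875 m from the base axis. Payload 3.4 kg.
Tool frame: the origin (TCP) lies midway between the tips of the shut fingers; the grasp point (between the pads) lies 19 mm behind it; z points along the fingers, y is the line along which they close (so a half turn about z gives the same grasp; the last joint's range is limited). The gripper opens to 94 mm and grips with 3 to 60 N. Pads are 16 mm wide; open, the fingers measure 119 mm over their backs; the gripper's body (75 mm by 177 mm) begins 78 mm behind the grasp point.
Start: joints at [-1.407, 0.276, 1.505, -0, 1.361, -0.121], TCP at [0.162, -0.552, 0.205] pointing down, gripper open.
Joint ranges: [-2.89, 2.89], [-0.75, 2.08], [0.22, 2.7], [-1.18, 4.32], [0.11, 2.71], [-2.7, 2.7]. Speed limits (rad/s): [2.57, 2.57, 3.14, 3.14, 3.14, 3.14].

INTERFACE

Orientations are given as a unit quaternion [w, x, y, z].
In Python, from cell import sense, capture, hand_in gives the robot as it stands.
- The arm moves only by the shell command python3 -m pendant 'ROWS' [FORCE]. ROWS is JSON, a list of rows, each a list of 5 numbers: the finger opening in mm, from 0 to 94, then the shift along the tool's x, y, z in mm, then the turn about the tool's z in rad. A call has 1 to 12 rows; each row shifts and turns the commanded pose from where the row before left it, along the tool's axes as they then stand; what a row does not reach is not made up. A row lasts 1/10 s, in which the tool goes at most 50 mm and 8.59 degrees, less where a joint would pass 70% of its speed; a pose out of reach is approached as far as the arm can. A call is refused whole if a number of a shift passes 50 or a number of a turn 0.15, either way. A call with a gripper value outside its range is refused whole. The fingers move at their own pace and stop on an object; FORCE is the grip in N (left out, the last holds). Time passes only in rows, so rows that do not move let the fingers close. It gives the time, the measured TCP pose, the force, the opening and the grip force at its end, in the units of the state.
- sense(): the state, without advancing time (a new reading comes with each control period).
- capture(name): name is "scene" or "top"; returns a dict with "image" (480x640x3 uint8, red, green, blue), "fx", "fy", "cx", "cy" (pixels), "R" (3x3) and "t" (3): a world point X has camera coordinates R X + t. Camera axes: x right, y down, z forward; pixel columns grow to the right and rows downward; lengths in m; the calibration is good to about 2 mm. A picture is of the moment at which its call begins. There is no depth.
- hand_in(): hands the job in; it is judged then, once.
The state is a dict: "t": time; "q": joint angles; "qvel": joint speeds; "joint_torque": joint torques, N m; "tcp_pos": TCP position; "tcp_rot": TCP orientation; "force": force on the tool from outside, world axes, zero at the start; "moment": the same for the moment, N m; "grip_width": finger opening in m; "grip_force": force on a finger pad.
Only numpy, scipy, OpenCV 4.12 (cv2) and the standard library are available. Lean on these libraries where they do the work, as an engineer would, in place of code of your own. Each camera call takes 0.05 s, during which the arm holds its last target. There are 200 camera calls.

## Working session

There is one attempt and no reset: what is moved stays moved. The work goes in short steps, Python scripts to look and compute and a shell command to move; the robot and the scene stay as the last step left them, time stands still between calls to the robot, and variables do not carry over. Pictures are saved under pics/ and viewed, at most 10 in all, crops included, and the job is handed in when it is done.

```bash
ls; mkdir -p pics
python3 - <<'E'
from cell import sense,capture
import cv2,numpy as np
for n in("scene","top"):
    c=capture(n);cv2.imwrite(f"pics/{n}0.png",c["image"][:,:,::-1]);print(n,c["fx"],c["fy"],c["cx"],c["cy"],np.round(c["R"],4).tolist(),np.round(c["t"],4).tolist())
s=sense();print(s)
E
```

```text
pics
scene 572.1153956324443 572.1153956324443 315.2631490399229 235.94013818414524 [[0.1476, 0.9888, 0.0224], [0.6091, -0.0731, -0.7897], [-0.7793, 0.1302, -0.613]] [-0.1045, -0.192, 1.7511]
top 490.99880857984755 490.99880857984755 324.61973748307156 235.58202655098708 [[0.0014, -1.0, 0.0081], [-0.9935, -0.0023, -0.1139], [0.1139, -0.0079, -0.9935]] [-0.0005, 0.5275, 1.4359]
{'t': 0.1, 'q': array([-1.40704414e+00,  2.76502589e-01,  1.50598235e+00, -1.81139802e-05,
        1.36068920e+00, -1.21034114e-01]), 'qvel': array([ 0.00052561, -0.00198953, -0.00133614, -0.00048163,  0.00226671,
        0.0010145 ]), 'joint_torque': array([ 1.45582002e-03, -4.05454731e+01, -2.37780082e+01,  7.02884467e-02,
        2.99207121e-02, -4.19869161e-05]), 'tcp_pos': array([ 0.16143512, -0.55135386,  0.2047175 ]), 'tcp_rot': array([-7.90376969e-04,  9.89878635e-01,  1.41914280e-01, -2.57425958e-05]), 'force': array([-0.6208603 , -0.25370792,  0.09090279]), 'moment': array([ 0.00116496, -0.05064437,  0.05019606]), 'grip_force': 0.0, 'grip_width': 0.09402371977931849}
```

View pics/scene0.png

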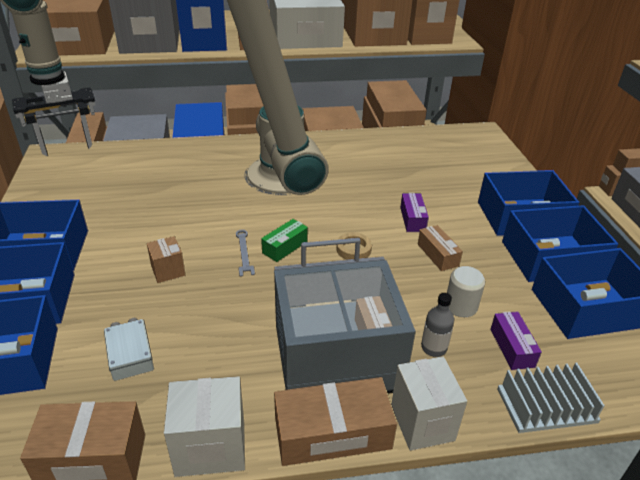

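View pics/top0.png

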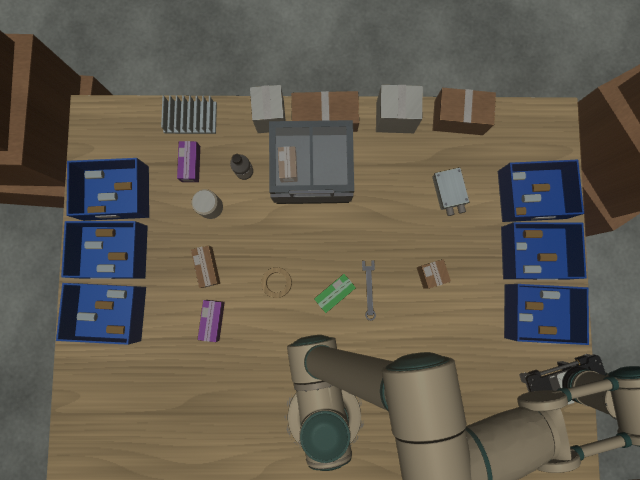

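Candidates for the long carton: the brown one at top (204,267) is long and low. Brown (433,273) is square. The green (335,293) and purple (188,161) and (210,321) ones are excluded by colour. I'll confirm with an enlarged crop.

```bash
cat > h.py <<'E'
import numpy as np,cv2
from cell import sense,capture
from scipy.spatial.transform import Rotation as Ro
def cast(c,uv,z):
    d=np.array([(uv[0]-c["cx"])/c["fx"],(uv[1]-c["cy"])/c["fy"],1.]);R=np.array(c["R"]);o=-R.T@c["t"];d=R.T@d
    return o+d*(z-o[2])/d[2]
def proj(c,X):
    p=np.array(c["R"])@np.array(X)+c["t"];return np.array([c["fx"]*p[0]/p[2]+c["cx"],c["fy"]*p[1]/p[2]+c["cy"]])
E
python3 - <<'E'
from h import *
a=cv2.imread("pics/top0.png");b=cv2.imread("pics/scene0.png")
l=cv2.resize(a[235:300,170:240],(420,390),interpolation=2)
m=cv2.resize(a[115:210,260:365],(420,380),interpolation=2)
s=cv2.resize(b[215:275,405:475],(380,325),interpolation=2)
n=cv2.resize(b[225:375,265:425],(380,356),interpolation=2)
o=np.zeros((790,800,3),np.uint8)
o[:390,:420]=l;o[400:780,:420]=m;o[:325,420:]=s;o[400:756,420:]=n
cv2.imwrite("pics/crop.png",cv2.resize(o,(600,592),interpolation=3))
E
```

```text
(no output)
```

View pics/crop.png

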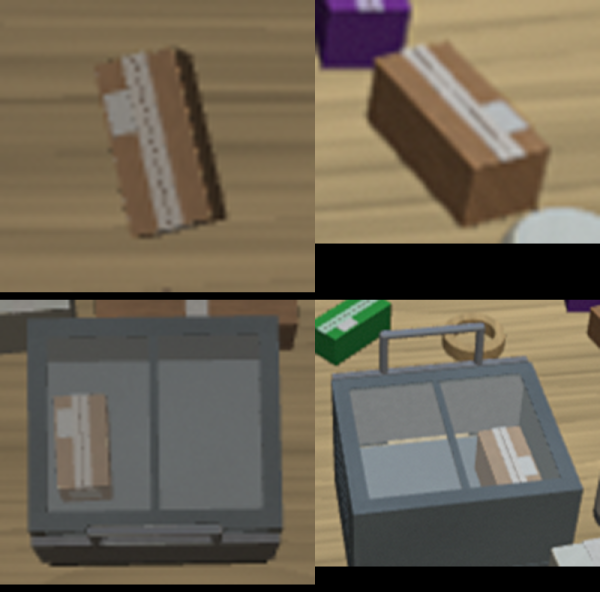

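The crop confirms it: the carton at top (191–216, 246–287) is brown and long. The cabinet roof corners are near (269,121), (353,120), (270,192) and (354,191), and the bar is at (289–334,192).

Run:
```python
from h import *
c=capture("top");s=capture("scene");np.set_printoptions(precision=4,suppress=True)
K=[(191.1,249.7),(209.6,245.7),(216,284),(200,287.4)]
P=np.array([cast(c,k,.05) for k in K]);print(P,P.mean(0),[np.linalg.norm(P[i]-P[i-1]) for i in range(4)])
# mask refinement: bright brown vs dark side
im=c["image"];h=cv2.cvtColor(im,cv2.COLOR_RGB2HSV);sub=im[235:300,180:230].astype(int)
m=(((sub[:,:,0]-sub[:,:,2])>20)&(sub[:,:,0]>0))
for y in (255,267,278): print(y,[tuple(v) for v in im[y,188:222:3]])
Q=[(269,121),(352.7,120.3),(354,191),(270,191.7)]
P=np.array([cast(c,k,.17) for k in Q]);print("roof",P,P.mean(0),[np.linalg.norm(P[i]-P[i-1]) for i in range(4)])
S=[(276,266),(390,258),(411,317),(281,330)]
P=np.array([cast(s,k,.17) for k in S]);print("roof scene",P,P.mean(0))
def tri(u,v):
    A=[];b=[]
    for cam,p in((c,u),(s,v)):
        R=np.array(cam["R"]);t=np.array(cam["t"]);x=(p[0]-cam["cx"])/cam["fx"];y=(p[1]-cam["cy"])/cam["fy"]
        A+=[R[0]-x*R[2],R[1]-y*R[2]];b+=[x*t[2]-t[0],y*t[2]-t[1]]
    return np.linalg.lstsq(np.array(A),np.array(b),rcond=None)
print("bar",tri((289.3,192.5),(358,240)),tri((334,192),(304,244)))
for n,u,z in(("square",(433,272),.074),("can",(205,202),.097),("bottle",(238,158),.15),("tape",(278,283),.024),("green",(335,292),.05),("purpleN",(210,321),.05),("purpleF",(188,161),.05),("spanTop",(369,262),.0),("spanBot",(370,320),0)):print(n,cast(c,u,z))
```

```text
[[0.4827 0.3917 0.05  ]
 [0.4946 0.3379 0.05  ]
 [0.3828 0.3162 0.05  ]
 [0.3729 0.3623 0.05  ]] [0.4332 0.352  0.05  ] [np.float64(0.11362337372726758), np.float64(0.05505091659011283), np.float64(0.11384197547671547), np.float64(0.04717043467199114)]
255 [(np.uint8(127), np.uint8(110), np.uint8(81)), (np.uint8(126), np.uint8(108), np.uint8(80)), (np.uint8(114), np.uint8(94), np.uint8(74)), (np.uint8(134), np.uint8(129), np.uint8(123)), (np.uint8(139), np.uint8(132), np.uint8(122)), (np.uint8(139), np.uint8(132), np.uint8(123)), (np.uint8(110), np.uint8(85), np.uint8(62)), (np.uint8(105), np.uint8(81), np.uint8(59)), (np.uint8(51), np.uint8(40), np.uint8(28)), (np.uint8(115), np.uint8(99), np.uint8(72)), (np.uint8(117), np.uint8(101), np.uint8(74)), (np.uint8(117), np.uint8(101), np.uint8(74))]
267 [(np.uint8(118), np.uint8(102), np.uint8(75)), (np.uint8(118), np.uint8(102), np.uint8(75)), (np.uint8(116), np.uint8(95), np.uint8(70)), (np.uint8(108), np.uint8(83), np.uint8(61)), (np.uint8(109), np.uint8(83), np.uint8(62)), (np.uint8(136), np.uint8(129), np.uint8(120)), (np.uint8(127)
[... 989 characters left out ...]
(0.2320447381847029), np.float64(0.19956333753989436), np.float64(0.22899987731513713)]
roof scene [[ 0.6262 -0.0714  0.17  ]
 [ 0.6298  0.1634  0.17  ]
 [ 0.798   0.1597  0.17  ]
 [ 0.7997 -0.0789  0.17  ]] [0.7134 0.0432 0.17  ]
bar (array([0.62 , 0.095, 0.216]), array([0.]), np.int32(3), array([1.4189, 1.2109, 0.7342])) (array([ 0.6218, -0.0186,  0.2181]), array([0.]), np.int32(3), array([1.4144, 1.2079, 0.7413]))
square [ 0.4178 -0.3111  0.074 ]
can [0.6159 0.3439 0.097 ]
bottle [0.7308 0.2431 0.15  ]
tape [0.3864 0.1384 0.024 ]
green [ 0.3602 -0.0298  0.05  ]
purpleN [0.2767 0.3307 0.05  ]
purpleF [0.7487 0.4095 0.05  ]
spanTop [ 0.4507 -0.1344  0.    ]
spanBot [ 0.2771 -0.1358  0.    ]
```

```bash
cat > go.py <<'E'
# usage: go.py x y z yaw -> what is left, in tool axes (mm) and tool turn
import sys
from h import *
np.set_printoptions(precision=4,suppress=True)
s=sense();w,x,y,z=s["tcp_rot"];R=Ro.from_quat([x,y,z,w]).as_matrix()
psi=np.arctan2(R[1,0],R[0,0]);print("t",round(s["t"],2),"tcp",s["tcp_pos"],"yaw",round(psi,4),"w",s["grip_width"],"F",s["force"],"q1,6",s["q"][[0,5]])
if len(sys.argv)>3: print("tool shift mm",1000*R.T@(np.array(sys.argv[1:4],float)-s["tcp_pos"]))
if len(sys.argv)>4: print("turn",psi-float(sys.argv[4]))
E
python3 -m pendant '[[60,0,0,-10,-0.144],[60,0,0,-10,-0.144],[60,0,0,-10,-0.144],[60,0,0,-10,-0.144],[60,0,0,-10,-0.144],[60,0,0,-10,-0.144],[60,0,0,-10,-0.144],[60,0,0,-10,-0.144],[60,0,0,-10,-0.144]]'
python3 -m pendant '[[60,38,30,0,0],[60,38,30,0,0],[60,38,30,0,0],[60,38,30,0,0],[60,38,30,0,0],[60,38,30,0,0],[60,38,30,0,0],[60,38,30,0,0],[60,38,30,0,0],[60,38,30,0,0],[60,38,30,0,0],[60,38,30,0,0]]'
python3 go.py 0.622 0.038 0.27 1.58
```

```text
t: 1.1
tcp_pos: [0.1615, -0.5517, 0.2956]
tcp_rot: [-0.0, 0.701, 0.713, 0.0]
force: [-0.2, 0.2, 0.1]
grip_width: 0.0605
grip_force: 0.0
t: 2.3
tcp_pos: [0.5178, -0.0905, 0.2955]
tcp_rot: [0.0, 0.704, 0.711, -0.0]
force: [1.2, -1.0, 0.5]
grip_width: 0.0602
grip_force: 0.0
t 2.3 tcp [ 0.5178 -0.0905  0.2955] yaw 1.581 w 0.060231220862359415 F [ 1.2011 -0.9953  0.4984] q1,6 [-0.3051 -0.3153]
tool shift mm [127.4045 105.534   25.4202]
turn 0.0009629467738634379
```

```bash
python3 -m pendant '[[60,32,26,0,0],[60,32,26,0,0],[60,32,26,0,0],[60,32,27,0,0],[60,0,0,0,0],[60,0,0,25,0],[60,0,0,25,0],[60,0,0,25,0],[60,0,0,20,0],[60,0,0,0,0]]'
python3 go.py 0.622 0.038 0.2 1.58
python3 - <<'E'
from h import *
a=capture("scene")["image"][:,:,::-1][200:320,250:430];cv2.imwrite("pics/bar.png",cv2.resize(a,(720,480)))
E
```

```text
t: 3.3
tcp_pos: [0.6179, 0.0361, 0.1973]
tcp_rot: [-0.002, 0.704, 0.71, -0.003]
force: [-0.1, -0.4, 0.3]
grip_width: 0.06
grip_force: 0.0
t 3.3 tcp [0.6179 0.0361 0.1973] yaw 1.5803 w 0.059992908184574374 F [-0.1004 -0.3546  0.3001] q1,6 [-0.0536 -0.0631]
tool shift mm [ 1.8786  4.0621 -2.7455]
turn 0.0003260325842795453
```

View pics/bar.png

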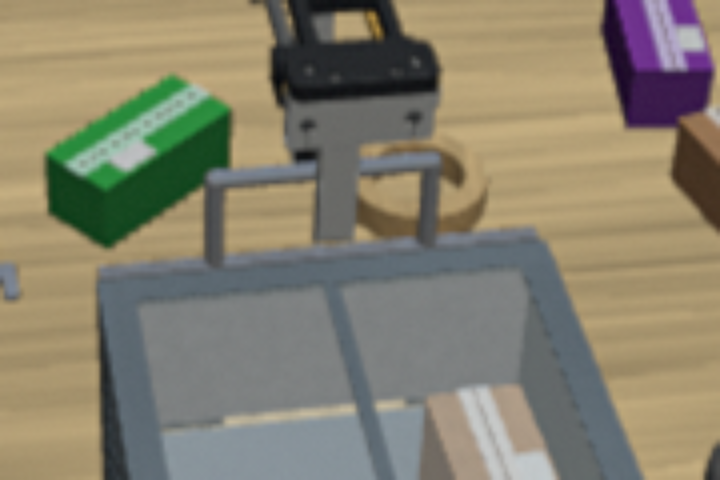

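The near finger passes in front of the bar at crop (335,190), centred between the legs at (215,·) and (430,·), so it straddles the bar. Closing.

```bash
python3 -m pendant '[[30,0,0,0,0],[15,0,0,0,0],[0,0,0,0,0],[0,0,0,0,0],[0,0,0,0,0],[0,0,0,0,0],[0,0,0,0,0]]' 25
python3 go.py
python3 - <<'E'
import numpy as np
h=np.array([.633,.062]);r=np.hypot(.157,.005);e=np.arctan2(.005,.157)
th=np.append(np.arange(0.05,1.571,0.12),[1.571]);p=np.array([h+r*np.array([-np.sin(t+e),np.cos(t+e)]) for t in th])
print(np.round(p,4)[0],"steps (x, down)",np.round(np.diff(p,axis=0)*1000*[1,-1],1).tolist())
E
```

```text
t: 4.05
tcp_pos: [0.6211, 0.0368, 0.2005]
tcp_rot: [0.0, 0.704, 0.711, 0.0]
force: [1.0, 0.6, 0.1]
grip_width: 0.0095
grip_force: 25.0
t 4.05 tcp [0.6211 0.0368 0.2005] yaw 1.5809 w 0.009543944851042844 F [1.0143 0.5759 0.0789] q1,6 [-0.0526 -0.0627]
[0.6202 0.2186] steps (x, down) [[-18.6, 2.7], [-18.2, 4.9], [-17.5, 7.0], [-16.5, 9.1], [-15.3, 11.0], [-13.9, 12.7], [-12.3, 14.3], [-10.5, 15.7], [-8.5, 16.8], [-6.4, 17.7], [-4.3, 18.3], [-2.0, 18.7], [-0.1, 12.7]]
```

```bash
python3 -m pendant '[[0,0,-19,3,0],[0,0,-18,5,0],[0,0,-18,7,0],[0,0,-16,9,0],[0,0,-15,11,0],[0,0,-14,13,0]]'
python3 -m pendant '[[0,0,-12,14,0],[0,0,-11,16,0],[0,0,-9,17,0],[0,0,-6,18,0],[0,0,-4,18,0],[0,0,-2,18,0],[0,0,0,8,0],[0,0,0,0,0]]'
python3 go.py 0.476 0.037 0.038
```

```text
t: 4.65
tcp_pos: [0.522, 0.0354, 0.1539]
tcp_rot: [0.002, 0.703, 0.711, 0.002]
force: [2.3, -0.6, 2.3]
grip_width: 0.0089
grip_force: 25.0
t: 5.45
tcp_pos: [0.4757, 0.0349, 0.0425]
tcp_rot: [-0.001, 0.703, 0.711, -0.001]
force: [-1.4, -2.9, -4.4]
grip_width: 0.0088
grip_force: 25.0
t 5.45 tcp [0.4757 0.0349 0.0425] yaw 1.5814 w 0.008822171895700667 F [-1.3852 -2.8994 -4.3502] q1,6 [-0.072  -0.0817]
tool shift mm [2.1504 0.3435 4.451 ]
```

```bash
python3 -m pendant '[[0,0,0,4,0],[0,0,0,3,0],[0,0,0,0,0],[0,0,0,0,0],[0,0,0,0,0]]'
python3 go.py 0.476 0.037 0.038
```

```text
t: 5.95
tcp_pos: [0.4757, 0.0349, 0.0362]
tcp_rot: [-0.0, 0.703, 0.711, -0.001]
force: [-3.6, -4.3, -2.6]
grip_width: 0.0092
grip_force: 25.0
t 5.95 tcp [0.4757 0.0349 0.0362] yaw 1.5814 w 0.009156184397614411 F [-3.6062 -4.2959 -2.6322] q1,6 [-0.072  -0.0817]
tool shift mm [ 2.1028  0.3038 -1.7578]
```

```bash
python3 -m pendant '[[20,0,0,0,0],[40,0,0,0,0],[40,0,0,0,0],[40,0,0,-20,0],[60,0,0,-40,0],[90,0,0,-40,0],[90,0,0,-40,0],[90,50,0,0,0],[90,50,0,0,0],[90,50,0,0,0]]'
python3 -m pendant '[[90,0,0,0,0.15],[90,0,0,0,0.15],[90,0,0,0,0.15],[90,0,0,0,0.15],[90,0,0,0,0.15],[90,0,0,0,0.15],[90,0,0,0,0.15],[90,0,0,0,0.15],[90,0,0,0,0.15],[90,0,0,0,0]]'
python3 go.py .433 .352 .12 .22
python3 - <<'E'
from h import *
a=capture("top")["image"][:,:,::-1];b=capture("scene")["image"][:,:,::-1]
cv2.imwrite("pics/t2.png",a);cv2.imwrite("pics/s2.png",b)
cv2.imwrite("pics/open.png",np.hstack([cv2.resize(a[110:310,180:380],(400,400)),cv2.resize(b[180:380,240:440],(400,400))]))
E
```

```text
t: 6.95
tcp_pos: [0.4759, 0.1871, 0.1776]
tcp_rot: [0.001, 0.704, 0.71, 0.002]
force: [1.5, 0.3, -1.1]
grip_width: 0.0842
grip_force: 0.0
t: 7.95
tcp_pos: [0.4756, 0.1858, 0.1768]
tcp_rot: [-0.0, 0.993, 0.115, 0.001]
force: [-0.4, 0.5, -0.1]
grip_width: 0.0901
grip_force: 0.0
t 7.95 tcp [0.4756 0.1858 0.1768] yaw 0.2311 w 0.09005585759557022 F [-0.4483  0.4762 -0.1084] q1,6 [0.2357 1.5751]
tool shift mm [  -3.4569 -171.4983   56.8762]
turn 0.011127044693281851
```

View pics/open.png

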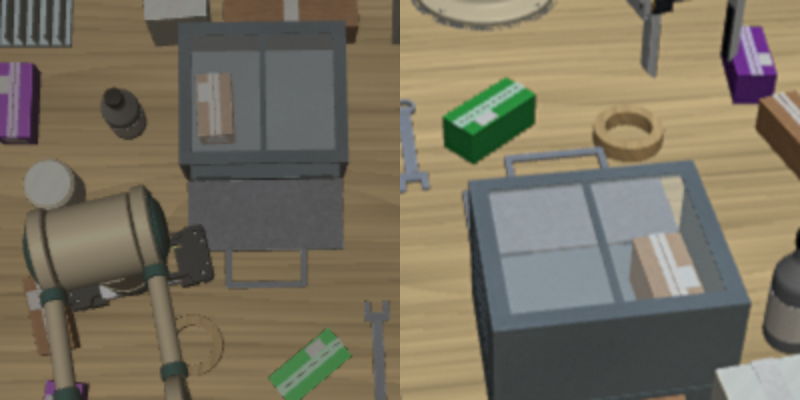

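The flap lies level: top crop panel (190–343,180–248), bar row 283, and stock carton still in place. Now the carton grasp.

```bash
python3 - <<'E'
from h import *
c=capture("top")
print("bar",cast(c,(294,251.5),.057),cast(c,(333,251.5),.057),"stock R edge",cast(c,(297,147),.122),cast(c,(297,180),.122),"L",cast(c,(278,147),.122),"open front corners",cast(c,(274,234),.062),cast(c,(351.5,234),.062))
E
python3 -m pendant '[[90,-3,-43,0,0],[90,0,-43,0,0],[90,0,-43,0,0],[90,0,-42,0,0],[90,0,0,30,0.011],[90,0,0,27,0],[90,0,0,0,0]]'
python3 go.py .433 .352 .018 .22
python3 - <<'E'
from h import *
b=capture("scene")["image"][:,:,::-1]
cv2.imwrite("pics/g.png",cv2.resize(b[160:300,380:500],(514,600)))
E
```

```text
bar [0.47744989 0.09000865 0.057     ] [ 0.47768644 -0.02382599  0.057     ] stock R edge [0.77135252 0.08044936 0.122     ] [0.67527019 0.07969792 0.122     ] L [0.77114386 0.13465626 0.122     ] open front corners [0.52814642 0.1485255  0.062     ] [ 0.52868251 -0.07780859  0.062     ]
t: 8.8
tcp_pos: [0.4304, 0.3501, 0.1161]
tcp_rot: [0.002, 0.994, 0.111, -0.003]
force: [-1.6, 0.3, -1.1]
grip_width: 0.0898
grip_force: 0.0
t 8.8 tcp [0.4304 0.3501 0.1161] yaw 0.2225 w 0.08978409976889945 F [-1.5944  0.2678 -1.1203] q1,6 [0.5574 1.9057]
tool shift mm [ 3.6994 -1.5546 98.0731]
turn 0.002470544965539556
```

View pics/g.png

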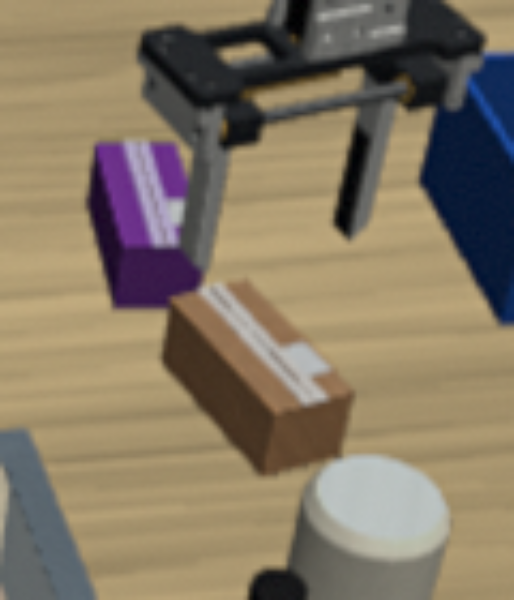

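Fingers hang above and behind the carton (top face corners at crop (165,298), (248,281), (352,392), (275,412)). I'll cross-check the centre and yaw in the scene view before descending.

```bash
python3 - <<'E'
from h import *
c=capture("scene")
P=np.array([cast(c,(380+u/4.283,160+v/4.286),.05) for u,v in((165,298),(248,281),(352,392),(275,412))])
print(P.round(4),P.mean(0),np.arctan2(*(P[3]-P[0])[1::-1]),np.arctan2(*(P[2]-P[1])[1::-1]))
E
python3 -m pendant '[[90,2,0,30,0],[90,0,0,30,0],[90,0,0,25,0],[90,0,0,13,0],[90,0,0,0,0]]'
python3 go.py .433 .352 .018 .22
```

```text
[[0.3907 0.3122 0.05  ]
 [0.3802 0.3669 0.05  ]
 [0.4891 0.3927 0.05  ]
 [0.5008 0.3432 0.05  ]] [0.44018972 0.35375679 0.05      ] 0.27461992211260666 0.23245945218507316
t: 9.4
tcp_pos: [0.4354, 0.3511, 0.0212]
tcp_rot: [0.0, 0.994, 0.11, -0.0]
force: [0.2, -0.0, 0.4]
grip_width: 0.0899
grip_force: 0.0
t 9.4 tcp [0.4354 0.3511 0.0212] yaw 0.2195 w 0.08989034693051692 F [ 0.2078 -0.0218  0.3683] q1,6 [0.5543 1.9056]
tool shift mm [-2.0944 -1.3979  3.2489]
turn -0.0004712966660560258
```

```bash
python3 -m pendant '[[70,0,0,5,0],[50,0,0,0,0],[40,0,0,0,0],[40,0,0,0,0],[40,0,0,0,0],[40,0,0,0,0],[40,0,0,-30,0],[40,0,0,-40,0],[40,0,0,-40,0],[40,0,0,0,0]]' 20
python3 go.py .50 0.01 .13 0.012
```

```text
t: 10.4
tcp_pos: [0.4384, 0.3534, 0.1316]
tcp_rot: [-0.002, 0.994, 0.11, 0.005]
force: [1.5, 1.0, -1.2]
grip_width: 0.0542
grip_force: 19.9
t 10.4 tcp [0.4384 0.3534 0.1316] yaw 0.22 w 0.05423268241970347 F [ 1.4527  0.9692 -1.2402] q1,6 [0.5553 1.9062]
tool shift mm [-14.8589 348.6031   0.3883]
turn 0.20804699648790684
```

```bash
python3 -m pendant '[[40,0,0,0,0.104],[40,0,0,0,0.104],[40,15,44,0,0],[40,15,44,0,0],[40,15,44,0,0],[40,15,44,0,0],[40,15,44,0,0],[40,15,44,0,0],[40,15,44,0,0],[40,0,40,0,0],[40,0,0,0,0]]'
python3 go.py .55 0.005 .085 0.012
```

```text
t: 11.5
tcp_pos: [0.5436, -0.0002, 0.1246]
tcp_rot: [0.001, 1.0, 0.003, -0.002]
force: [0.5, -0.4, -1.9]
grip_width: 0.0538
grip_force: 19.9
t 11.5 tcp [ 0.5436 -0.0002  0.1246] yaw 0.0068 w 0.0537870012551603 F [ 0.509  -0.3511 -1.9231] q1,6 [-0.1261  1.4392]
tool shift mm [ 6.6033 -5.2156 39.5888]
turn -0.005219244128639344
```

```bash
python3 -m pendant '[[40,6,-4,15,0],[40,0,0,15,0],[40,0,0,6,0],[40,0,0,0,0],[40,0,0,0,0]]'
python3 go.py .61 0.005 .086 0.012
```

```text
t: 12.0
tcp_pos: [0.5499, 0.0092, 0.0903]
tcp_rot: [0.0, 1.0, 0.006, -0.0]
force: [-0.2, -0.7, -1.4]
grip_width: 0.0543
grip_force: 19.9
t 12.0 tcp [0.5499 0.0092 0.0903] yaw 0.0123 w 0.0542702670318291 F [-0.2285 -0.7359 -1.3536] q1,6 [-0.1096  1.4488]
tool shift mm [59.9994  4.9904  4.2814]
turn 0.00033647777261946836
```

```bash
python3 -m pendant '[[40,20,4,2,0],[40,20,0,2,0],[40,18,0,0,0],[40,0,0,0,0],[40,0,0,3,0],[40,0,0,2,0],[40,0,0,0,0]]'
python3 go.py .61 0.005 .079 0.012
python3 - <<'E'
from h import *
a=capture("top")["image"][:,:,::-1];b=capture("scene")["image"][:,:,::-1]
cv2.imwrite("pics/ins.png",np.hstack([cv2.resize(a[110:310,200:400],(400,400)),cv2.resize(b[180:380,240:440],(400,400))]))
E
```

```text
t: 12.7
tcp_pos: [0.6068, 0.0057, 0.0811]
tcp_rot: [-0.0, 1.0, 0.006, -0.001]
force: [-0.1, 0.8, -2.2]
grip_width: 0.0538
grip_force: 19.9
t 12.7 tcp [0.6068 0.0057 0.0811] yaw 0.0119 w 0.05384822941717875 F [-0.1052  0.8361 -2.1524] q1,6 [-0.1051  1.4538]
tool shift mm [3.2444 0.7451 2.1094]
turn -9.512061107980196e-05
```

View pics/ins.png

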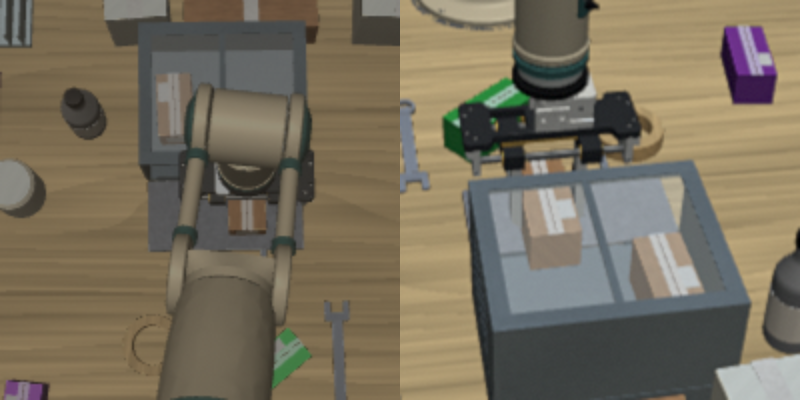

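The carton sits flat, half in the opening (scene crop (525–580,165–265)), clear of the stock carton at (633–700,235–300). Now release, back off over it, and push it from behind.

```bash
python3 -m pendant '[[40,0,0,2,0],[60,0,0,0,0],[80,0,0,0,0],[80,0,0,0,0],[80,0,0,-20,0],[80,0,0,-25,0],[60,-30,0,0,0],[40,-40,0,0,0],[20,-25,0,0,0],[20,0,0,0,0],[20,0,0,0,0]]'
python3 go.py .515 0.006 .085 0.012
```

```text
t: 13.9
tcp_pos: [0.5141, 0.0043, 0.1251]
tcp_rot: [0.0, 1.0, 0.006, 0.001]
force: [0.2, -0.2, -0.0]
grip_width: 0.0434
grip_force: 0.0
t 13.9 tcp [0.5141 0.0043 0.1251] yaw 0.0116 w 0.043397441008897794 F [ 0.1604 -0.2277 -0.0026] q1,6 [-0.1271  1.4322]
tool shift mm [ 0.8362 -1.7136 40.1412]
turn -0.0004021740618235913
```

```bash
python3 -m pendant '[[20,0,0,20,0],[20,0,0,19,0],[20,0,0,0,0],[20,15,0,0,0],[20,15,0,0,0],[20,15,0,0,0],[20,15,0,0,0],[20,15,0,0,0],[20,15,0,0,0],[20,10,0,0,0],[20,5,0,0,0],[20,0,0,0,0]]'
python3 go.py .623 0.006 .085 0.012
python3 - <<'E'
from h import *
a=capture("top")["image"][:,:,::-1];b=capture("scene")["image"][:,:,::-1]
cv2.imwrite("pics/push.png",np.hstack([cv2.resize(a[110:260,240:390],(400,400)),cv2.resize(b[225:375,265:415],(400,400))]))
E
```

```text
t: 15.1
tcp_pos: [0.6192, 0.0056, 0.0856]
tcp_rot: [0.0, 1.0, 0.006, 0.0]
force: [-0.2, -0.7, 0.1]
grip_width: 0.0202
grip_force: 0.0
t 15.1 tcp [0.6192 0.0056 0.0856] yaw 0.0119 w 0.020175442232443472 F [-0.2124 -0.7007  0.0694] q1,6 [-0.1032  1.4557]
tool shift mm [ 3.7909 -0.3452  0.6172]
turn -0.00010487279649833495
```

View pics/push.png

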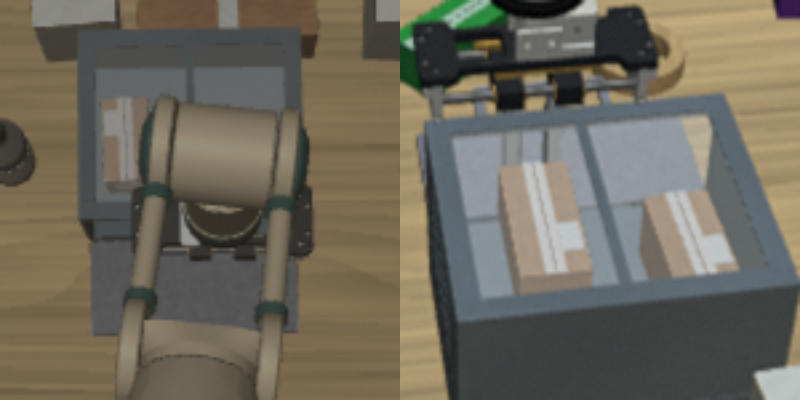

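The carton is inside (scene crop (500–590,165–290)), square and clear of the stock carton. A few mm more, then withdraw and regrasp the bar.

```bash
python3 -m pendant '[[20,3,0,0,0],[20,0,0,0,0],[20,-40,0,0,0],[20,-40,0,0,0],[20,-40,0,0,0],[30,-20,0,-30,0],[40,0,0,-40,0],[40,0,0,-30,0]]'
python3 -m pendant '[[40,0,0,0,-0.1425],[40,0,0,0,-0.1425],[40,0,0,0,-0.1425],[40,0,0,0,-0.1425],[40,0,0,0,-0.1425],[40,0,0,0,-0.1425],[40,0,0,0,-0.1425],[40,0,0,0,-0.1425],[40,0,0,0,-0.1425],[40,0,0,0,-0.1425],[40,0,0,0,-0.1425],[40,0,0,0,0]]'
python3 go.py .476 .034 .037 1.581
```

```text
t: 16.0
tcp_pos: [0.481, 0.004, 0.1878]
tcp_rot: [0.0, 1.0, 0.006, 0.001]
force: [0.2, 0.3, 0.1]
grip_width: 0.0387
grip_force: 0.0
t: 17.2
tcp_pos: [0.4813, 0.004, 0.1856]
tcp_rot: [0.0, 0.704, 0.71, 0.0]
force: [0.4, -0.8, 0.7]
grip_width: 0.04
grip_force: 0.0
t 17.2 tcp [0.4813 0.004  0.1856] yaw 1.5789 w 0.03996262561973615 F [ 0.3833 -0.8158  0.7009] q1,6 [-0.1363 -0.1444]
tool shift mm [ 30.0642  -5.2044 148.6381]
turn -0.0020533819650911944
```

```bash
python3 -m pendant '[[40,30,-5,0,0],[40,0,0,40,0],[40,0,0,40,0],[40,0,0,40,0],[40,0,0,28,0],[20,0,0,0,0],[0,0,0,0,0],[0,0,0,0,0],[0,0,0,0,0],[0,0,0,0,0],[0,0,0,0,0]]' 25
python3 go.py .476 .034 .037 1.581
```

```text
t: 18.3
tcp_pos: [0.4758, 0.0339, 0.0382]
tcp_rot: [0.0, 0.704, 0.71, 0.0]
force: [-1.9, -0.7, 1.4]
grip_width: 0.0093
grip_force: 25.0
t 18.3 tcp [0.4758 0.0339 0.0382] yaw 1.5793 w 0.009302243156983836 F [-1.9237 -0.741   1.4426] q1,6 [-0.0746 -0.0829]
tool shift mm [0.117  0.1967 1.1713]
turn -0.0016744420578742591
```

Bar gripped (9.3 mm opening), so I'll follow the arc back up.

```bash
python3 -m pendant '[[0,0,0,-12,0],[0,0,2,-19,0],[0,0,4,-18,0],[0,0,6,-18,0],[0,0,9,-17,0],[0,0,11,-16,0],[0,0,12,-14,0],[0,0,14,-13,0]]'
python3 go.py
python3 -m pendant '[[0,0,15,-11,0],[0,0,17,-9,0],[0,0,17,-7,0],[0,0,18,-5,0],[0,0,19,-3,0],[0,0,0,0,0]]'
python3 go.py .628 .036 .2
```

```text
t: 19.1
tcp_pos: [0.5287, 0.0348, 0.1638]
tcp_rot: [-0.004, 0.704, 0.71, -0.004]
force: [-7.9, 0.0, 0.6]
grip_width: 0.0091
grip_force: 25.0
t 19.1 tcp [0.5287 0.0348 0.1638] yaw 1.5794 w 0.009114998434995613 F [-7.9057  0.0027  0.5939] q1,6 [-0.0653 -0.0738]
t: 19.7
tcp_pos: [0.6228, 0.0361, 0.2015]
tcp_rot: [0.001, 0.704, 0.71, 0.002]
force: [0.8, 1.0, 4.7]
grip_width: 0.0091
grip_force: 25.0
t 19.7 tcp [0.6228 0.0361 0.2015] yaw 1.5793 w 0.009057370372422808 F [0.7662 1.0125 4.6968] q1,6 [-0.0547 -0.0636]
tool shift mm [-0.1621  5.2041  1.5077]
```

Now press on until the flap resists at its stop.

```bash
python3 -m pendant '[[0,0,3,0,0],[0,0,3,0,0],[0,0,3,0,0],[0,0,0,0,0],[0,0,0,0,0]]'
python3 go.py .628 .036 .2
```

```text
t: 20.2
tcp_pos: [0.6278, 0.0362, 0.2017]
tcp_rot: [-0.001, 0.704, 0.71, 0.0]
force: [-6.1, 1.6, 9.2]
grip_width: 0.0094
grip_force: 25.0
t 20.2 tcp [0.6278 0.0362 0.2017] yaw 1.5795 w 0.009355447619396606 F [-6.0605  1.5821  9.1563] q1,6 [-0.0538 -0.0628]
tool shift mm [-0.2266  0.1697  1.7022]
```

```bash
python3 -m pendant '[[0,0,4,0,0],[0,0,4,0,0],[0,0,0,0,0],[0,0,0,0,0]]'
python3 go.py .628 .036 .2
```

```text
t: 20.6
tcp_pos: [0.6277, 0.0362, 0.2016]
tcp_rot: [-0.006, 0.704, 0.71, -0.006]
force: [-20.3, 1.0, 17.2]
grip_width: 0.0091
grip_force: 25.0
t 20.6 tcp [0.6277 0.0362 0.2016] yaw 1.5798 w 0.009066580575253577 F [-20.265    1.0386  17.2358] q1,6 [-0.053  -0.0619]
tool shift mm [-0.2169  0.3096  1.5999]
```

It's hard against the stop at the predicted shut position (0.628). I'll relax, release, lift and inspect.

```bash
python3 -m pendant '[[0,0,-8,0,0],[20,0,0,0,0],[40,0,-2,0,0],[40,0,0,0,0],[40,0,0,-25,0],[40,0,0,-40,0],[40,0,0,-40,0],[40,0,-40,0,0],[40,0,-50,0,0],[40,0,-50,0,0],[40,0,-50,0,0],[40,0,-50,0,0]]'
python3 go.py
python3 - <<'E'
from h import *
a=capture("top")["image"][:,:,::-1];b=capture("scene")["image"][:,:,::-1]
cv2.imwrite("pics/end.png",np.hstack([cv2.resize(a[110:260,240:390],(400,400)),cv2.resize(b[225:375,265:415],(400,400))]))
E
```

```text
t: 21.8
tcp_pos: [0.3855, 0.0331, 0.304]
tcp_rot: [0.0, 0.704, 0.71, -0.0]
force: [0.5, -1.0, 1.1]
grip_width: 0.0401
grip_force: 0.0
t 21.8 tcp [0.3855 0.0331 0.304 ] yaw 1.5791 w 0.040133419208374696 F [ 0.5037 -0.9685  1.0579] q1,6 [-0.0944 -0.1027]
```

View pics/end.png

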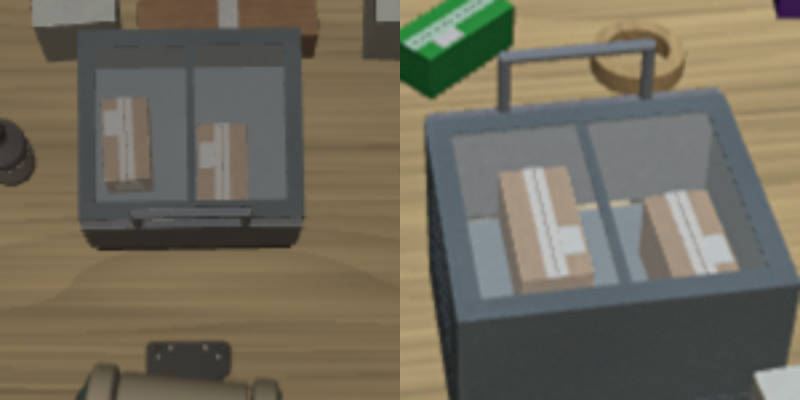

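The flap is shut (bar at top crop row 214, further back than at the start). The long carton lies flat behind it at (195–248,122–198), and the stock carton is unmoved at (102–150,97–190). The gripper is clear.

```bash
python3 -c "
from cell import hand_in
print(hand_in())"
```

```text
the job is handed in; nothing more can be done
None
```

I handed the job in at about 22 s. In the last pictures the long carton lies flat beside the stock carton, which looks unmoved, and the flap is pressed shut against its stop. I saw no bystander move; the hand-in call returned no verdict.

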